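Seat the notched cover of an offertory box's coin port

TASK

Close the coin port of the offertory box: turn the brass cover with the fingertips (the stud on it is there to push against), without lifting or tipping it, until the notch in its rim stands over the fixed pin of the flange, and only then press the cover down until it lies fully home and flat on the flange. Leave the stone figurine, the flask and the cup where they stand.

Things in the scene. Friction and masses are not known exactly. Their poses are not given: they have to be found in the camera images.
- box: Low wooden offertory box, fixed, 280 (x) by 400 (y) by 90 mm high, brass corners; origin at the centre of its underside on the table. Its -y half has a slatted top, its +y half carries the coin port, whose axis stands at (0, 90 mm) in the box's frame.
- port: Dark steel flange ring of the coin port, fixed on the box's top: outside diameter 156 mm, 10 mm high, opening 84 mm. Origin at its centre at the height of the box's top (z = 90 mm above the table); z up; its x axis points from the centre to the pin. In the opening a rubber seal ring carries the cover 8 mm proud of the flange.
- pin (a point): Top of the fixed pin: a straight steel key, 8 mm wide, lying radially on the flange from 44 to 74 mm from the port's axis, its top 17 mm above the port's origin (1 mm below the underside of the proud cover). This point is 54 mm from the axis. The outer 14 mm show beyond the cover's rim, the rest is under it. The cover goes down only with its notch over the pin.
- cover: Loose round brass cover, diameter 120 mm, 6 mm thick, about 0.4 kg, level on the seal, turning freely either way about the port's axis, centred to 1 mm by a spigot. Origin on its axis at the plate's underside: 18 mm above the port's origin when proud, 10 mm when home. Its x axis points to the notch. On top at the centre a round boss, 24 mm wide, 3 mm high.
- notch (a point): The notch cut right through the cover's rim: 16 mm wide, parallel sides, open outward, from 41 mm to the rim at 60 mm from the centre. This point is mid-width, 54 mm from the centre, at the height of the plate's underside. The notch fits over the pin with 4 mm to spare on each side.
- stud (a point): Upright brass stud on top of the cover, opposite the notch, 16 mm in diameter, rising 18 mm above the plate, its axis 42 mm from the cover's centre. This point is on its axis at half its height. A sideways push of a few newtons on it turns the cover, which stays where it is left.
- figurine: Loose little stone figurine on a 60 by 50 mm slab, 60 mm high, standing on the slatted half of the box; origin at the centre of its underside. A bystander.
- flask: Loose white ceramic flask, 68 mm in diameter, 128 mm high, on the table beside the port's end of the box; origin at the centre of its underside. A bystander.
- sakecup: Loose white ceramic cup, 54 mm in diameter, 42 mm high, on the table beside the slatted end of the box; origin at the centre of its underside. A bystander.
- seal (a joint): Travel of the rubber seal ring under the cover, in m: 0 proud, 0.008 when the cover is home. A stiff sliding fit: it stays where it is pushed to and moves under about 6 to 8 N pressed on the cover.
Mind the look-alikes: they are no part of the job. There is more than one size of the cover; the job needs the smallest.

How it is judged:
On the way, in this order (a step that is already met when the one before it is completed fails the run):
1. the cover has been turned until its notch is over the pin, while it still stands proud (horizontal distance between notch and pin below 0.006 m and z of cover in the frame of port above 0.0155 m), for 0.2 s.
2. the cover has been pressed home on the flange (z of cover in the frame of port below 0.012 m and z of notch in the frame of port below 0.0125 m), for 0.2 s.
At the end, for the whole second after the job is handed in: The cover lies at rest and flat (within 0.05 rad) on the flange, its underside within 2 mm of the flange at the centre and 2.5 mm at the notch, with the notch over the pin (points within 7 mm in plan) (all of step 2 and z of notch in the frame of port above 0.0075 m and horizontal distance between notch and pin below 0.007 m and angle between cover's own z axis and vertical below 0.05 rad and linear speed of cover below 0.02 m/s); the robot touches nothing.
It fails at once if the cover is lifted more than 8 mm off the seal (z of cover in the frame of port above 0.026 m).
It fails at once if the cover is tipped by more than 0.3 rad (angle between cover's own z axis and vertical above 0.3 rad).
It fails at once if the figurine is moved by more than 15 mm (distance of figurine from where it was at the start of the episode above 0.015 m).
It fails at once if the flask is moved by more than 15 mm (distance of flask from where it was at the start of the episode above 0.015 m).
It fails at once if the cup is moved by more than 15 mm (distance of sakecup from where it was at the start of the episode above 0.015 m).
It also fails if it takes over 51 s, if anything falls off the work surface, if the arm or the gripper's body presses on something with over 40 N, if the wrist force passes 120 N, or if a joint passes its speed limit or range.

ROBOT

A 6-joint arm with a two-finger parallel gripper is mounted at the origin on the work surface. World frame = base frame: x ahead of the robot, y to its left, z up, the work surface at z = 0. Lengths are in m, angles in rad, forces in N, time in s.
With the tool pointing down it reaches from about 0.35 to 0.775 m from the base axis. Payload 7.3 kg.
Tool frame: the origin (TCP) lies at the very end of the fingers, on their centre line; the grasp point (between the pads) lies grip_point_offset behind it (grip_point_offset is the distance from the TCP to the grasp point, in m); z points along the fingers, y is the direction in which the jaws open and shut (so a half turn about z gives the same grasp; the last joint's range is limited). The gripper opens to 92 mm and grips with 3 to 60 N. Pads are 19 mm wide; open, the fingers measure 130 mm over their backs; the gripper's body (75 mm by 190 mm) begins 47 mm behind the grasp point.
Start: joints at [1.071, 0.342, 1.524, -0, 1.275, -0.146], TCP at [0.182, 0.493, 0.227] pointing down, gripper open.
Joint ranges: [-2.53, 2.53], [-0.77, 2.02], [0.04, 2.7], [-1, 4.14], [0.28, 2.66], [-3.11, 3.11]. Speed limits (rad/s): [2.57, 2.57, 3.14, 3.14, 3.14, 3.14].

INTERFACE

Orientations are given as [roll, pitch, yaw] about the fixed x, y, z axes, in that order (R = Rz(yaw) Ry(pitch) Rx(roll)).
In Python, from cell import * gives the robot as it stands.
- The arm moves only by the shell command python3 -m inch 'ROWS' [OPENING] [FORCE]. ROWS is JSON, a list that holds one entry, the list of rows, each a list of 4 numbers: the shift along the tool's x, y, z in mm, then the turn about the tool's z in rad. In form: [[[x, y, z, roll], ...]]. A call has 1 to 10 rows; each row shifts and turns the commanded pose from where the row before left it, along the tool's axes as they then stand; what a row does not reach is not made up. A row lasts 1/8 s, in which the tool goes at most 62.5 mm and 10.7 degrees, less where a joint would pass 70% of its speed; a pose out of reach is approached as far as the arm can. A call with a gripper value outside its range is refused whole. OPENING is the closure, from -1 (fully open) to 1 (shut), set as the call begins (- or left out, the last holds). The fingers move at their own pace and stop on an object; FORCE is the grip in N (left out, the last holds). Time passes only in rows, so rows that do not move let the fingers close. It gives the time, the measured TCP pose, the force and the opening at its end, in the units of the state.
- observe(): the state, without advancing time (a new reading comes with each control period).
- read_camera(name): name is "scene" or "top"; returns a dict with "img" (420x560x3 uint8, blue, green, red), "fx", "fy", "cx", "cy" (pixels), "k1" (the pictures are not rectified: a ray, as slopes to the right and down, at radius r is drawn at 1 + k1 r^2 times it, then the intrinsics apply), "eye" and "rotation" of the camera in the world. Camera axes: x right, y down, z forward; pixel columns grow to the right and rows downward; lengths in m; the calibration is good to about 2 mm. A picture is of the moment at which its call begins. There is no depth.
- hand_in(): hands the job in, once; it reports no verdict.
Trained networks look in the newest picture that a camera, given by its name, has taken for a name from the list of things; names that differ only in an ending like _2 or _b are one class to them, and where a whole thing is asked for, a point or a joint stands for the part that bears it (a point fixed in the world has none). Each returns a list of dicts, best first, with "conf" (0 to 1); they miss things now and then, are a little off and sometimes report something else, mostly with a low value. They report only what shows in the picture. A call takes as long as a camera call. They do not tell look-alikes from the thing itself.
- boxes_of(camera, label): "at" ([row, column] in pixels, amid what is visible of it).
- place_of(camera, label): "at" ([row, column] in pixels: a listed point, or the origin of a listed thing).
The state is a dict: "time": time; "qpos": joint angles; "qvel": joint speeds; "joint_efforts": joint torques, N m; "tool_pos": TCP position; "tool_rot": TCP orientation; "contact_force": force on the tool from outside, world axes, zero at the start; "torque": the same for the moment, N m; "opening": finger opening in m.
Only numpy, scipy, OpenCV 4.12 (cv2) and the standard library are available. Lean on these libraries where they do the work, as an engineer would, in place of code of your own. Each camera call takes 0.05 s, during which the arm holds its last target. There are 200 camera calls.

## Working session

There is one attempt and no reset: what is moved stays moved. The work goes in short steps, Python scripts to look and compute and a shell command to move; the robot and the scene stay as the last step left them, time stands still between calls to the robot, and variables do not carry over. Pictures are saved under pics/ and viewed, about 8 in all and at most 12, crops included, and the job is handed in when it is done.

```bash
mkdir -p pics
cat > h.py <<'E'
from cell import *
import numpy as np, cv2
from scipy.spatial.transform import Rotation as Ro
def ray(c,px):
    K=np.array([[c["fx"],0,c["cx"]],[0,c["fy"],c["cy"]],[0,0,1]]);
    xd=(px[1]-c["cx"])/c["fx"];yd=(px[0]-c["cy"])/c["fy"]
    u=cv2.undistortPoints(np.array([[[xd,yd]]],float),np.eye(3),np.array([c["k1"],0,0,0.])).ravel()
    return np.array(c["eye"]),np.array(c["rotation"])@np.array([u[0],u[1],1])
def atz(c,px,z):
    e,d=ray(c,px); return e+d*(z-e[2])/d[2]
def proj(c,P):
    p=np.array(c["rotation"]).T@(np.array(P)-np.array(c["eye"])); a,b=p[:2]/p[2]; s=1+c["k1"]*(a*a+b*b)
    return [c["cy"]+c["fy"]*b*s,c["cx"]+c["fx"]*a*s]
E
python3 - <<'E'
from h import *
Z=dict(box=0,port=.09,pin=.107,cover=.108,notch=.108,stud=.123,figurine=.09,flask=0,sakecup=0)
ims=[]
for n in("scene","top"):
    c=read_camera(n); print(n,np.round(c["eye"],3)); ims.append(c["img"]); cv2.imwrite(f"pics/{n}1.png",c["img"])
    for l in Z:
        for d in place_of(n,l)[:4]: print(l,round(d["conf"],2),np.round(d["at"],1),np.round(atz(c,d["at"],Z[l])[:2],4))
s=observe();print({k:np.round(v,3) for k,v in s.items()}, grip_point_offset)
E
```

```text
scene [ 1.124 -0.016  0.845]Traceback (most recent call last):
  File "<stdin>", line 7, in <module>
  File "h.py", line 10, in atz
    e,d=ray(c,px); return e+d*(z-e[2])/d[2]
                                       ~^^^
IndexError: invalid index to scalar variable.
```

View pics/scene1.png

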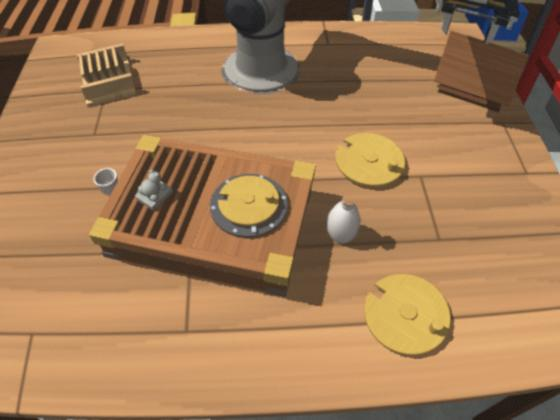

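The scene view shows three brass covers: on the port at about (200,248), and loose ones on the table at (160,370) and (313,408). The one on the port, inside the flange, is the smallest. The rotation comes as rpy, so I'll fix the helper.

```bash
sed -i 's/np.array(c\["rotation"\])/Ro.from_euler("xyz",c["rotation"]).as_matrix()/' h.py
cat > look.py <<'E'
from h import *
import sys
Z=dict(box=0,port=.09,pin=.107,cover=.108,notch=.108,stud=.123,figurine=.09,flask=0,sakecup=0)
for n in("scene","top"):
    c=read_camera(n); print(n,np.round(c["eye"],3)); cv2.imwrite(f"pics/{n}{sys.argv[1]}.png",c["img"])
    for l in (sys.argv[2:] or Z):
        for d in place_of(n,l)[:4]: print(l,round(d["conf"],2),np.round(d["at"],1),np.round(atz(c,d["at"],Z[l])[:2],4))
s=observe();print({k:np.round(v,3) for k,v in s.items() if k in("time","tool_pos","tool_rot","contact_force","opening")})
E
python3 look.py 1; python3 -c "
from h import *;print(grip_point_offset)"
```

```text
scene [ 1.124 -0.016  0.845]
pin 0.74 [223.2 253.3] [ 0.6186 -0.0299]
cover 0.64 [200.8 248.2] [ 0.5651 -0.0387]
notch 0.85 [146.7 343.9] [0.427 0.172]
notch 0.74 [197.6 221.7] [ 0.5545 -0.0915]
notch 0.59 [290.9 372.9] [0.7736 0.176 ]
stud 0.93 [197.5 270.5] [0.5705 0.0054]
stud 0.75 [167.1 392.1] [0.5028 0.2611]
stud 0.67 [323.6 437.2] [0.8482 0.2716]
stud 0.41 [223.2 212.5] [ 0.6259 -0.1063]
figurine 0.81 [197.6 152.9] [ 0.5333 -0.236 ]
flask 0.92 [229.8 340.7] [0.5721 0.1579]
flask 0.25 [197.9 268.7] [0.4771 0.0048]
sakecup 0.72 [187.8 110.7] [ 0.4281 -0.3678]
sakecup 0.34 [221.8 211.3] [ 0.5372 -0.1245]
top [ 0.368 -0.011  1.391]
box 0.65 [226.8 321.9] [ 0.5471 -0.1355]
pin 0.93 [195.8 288.6] [ 0.6184 -0.0394]
pin 0.7 [269.4 404. ] [ 0.4158 -0.3401]
cover 0.86 [214.  288.3] [ 0.5691 -0.0376]
cover 0.73 [284.4 186. ] [0.3877 0.2331]
cover 0.57 [146.2 185.2] [0.7614 0.2402]
notch 0.81 [216.1 310.7] [ 0.5624 -0.0969]
notch 0.67 [302.4 204.1] [0.3407 0.1855]
notch 0.65 [167.9 204.5] [0.6991 0.1864]
notch 0.58 [195.2 284.9] [ 0.62   -0.0295]
stud 0.87 [216.1 272.1] [0.5619 0.0053]
stud 0.71 [138.5 170.4] [0.7795 0.2783]
figurine 0.6 [228.3 361.9] [ 0.5294 -0.2353]
flask 0.55 [212.6 221.1] [0.5934 0.1537]
sakecup 0.76 [266.4 403.7] [ 0.4283 -0.3671]
{'time': np.float64(1.1), 'tool_pos': array([0.182, 0.493, 0.227]), 'tool_rot': array([3.141, 0.   , 2.788]), 'contact_force': array([-0.781,  0.149,  0.343]), 'opening': np.float64(0.092)}
0.0188
```

View pics/top1.png

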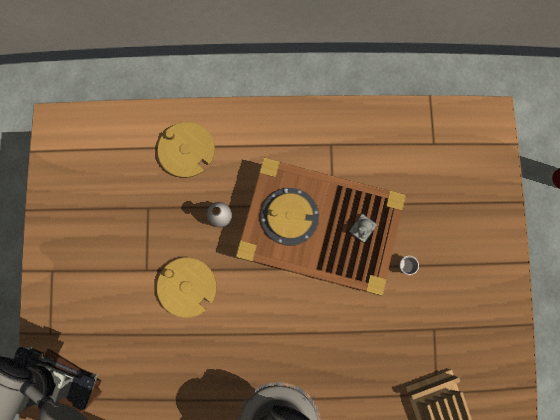

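Top view: the port cover is at (215,290) and the loose look-alikes at (150,186) and (287,186). I'll use one close crop to check the notch, stud and pin, because bolts on the flange could be mistaken for the pin.

Run:
```python
from h import *
a=cv2.imread("pics/top1.png")[178:252,250:330];b=cv2.imread("pics/scene1.png")[165:245,200:300]
f=lambda i:cv2.resize(i,(390,int(390*i.shape[0]/i.shape[1])),interpolation=cv2.INTER_CUBIC)
a,b=f(a),f(b);h=max(len(a),len(b))
cv2.imwrite("pics/crop1.png",np.hstack([cv2.copyMakeBorder(i,0,h-len(i),0,10,0) for i in(a,b)]))
```

```text
(no output)
```

View pics/crop1.png

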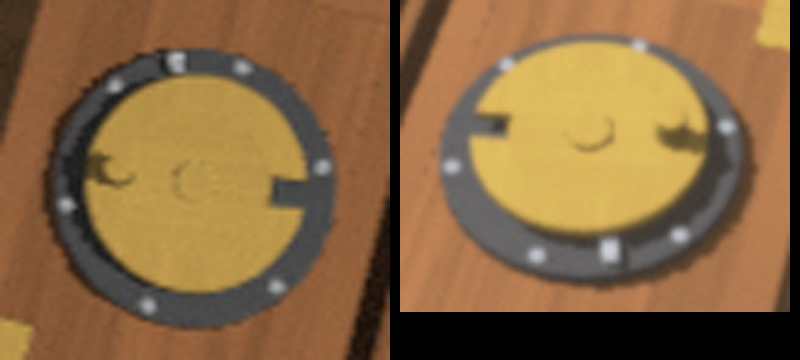

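The crop shows the port cover with the stud at lower left and the notch at right. The flange bolts are round. The square pin end is at top px (191,286), scene px (229,254). Next I work out the bearings.

Run:
```python
from h import *
C={}
for n in("top","scene"): C[n]=read_camera(n)
t=C["top"];s=C["scene"]
# rim ellipses of brass (top face z=.114) by colour
for n,c in C.items():
    im=c["img"];hsv=cv2.cvtColor(im,cv2.COLOR_BGR2HSV)
    m=cv2.inRange(hsv,(20,120,90),(32,255,255))
    r0,c0=proj(c,[.565,-.038,.114]);k=np.zeros_like(m);cv2.circle(k,(int(c0),int(r0)),45,255,-1);m&=k
    cn=max(cv2.findContours(m,cv2.RETR_EXTERNAL,cv2.CHAIN_APPROX_NONE)[0],key=cv2.contourArea)
    h=cv2.convexHull(cn);W=np.array([atz(c,p[0][::-1],.114)[:2] for p in h])
    (x,y),r=cv2.minEnclosingCircle(W.astype(np.float32));print(n,x,y,r)
cen=np.array([.5655,-.038])
for nm,z,pt,ps in(("pin",.107,(190.7,286.3),(229.1,253.8)),("notch",.108,(216.1,310.7),(197.6,221.7)),("stud",.123,(216.1,272.1),(197.5,270.5))):
    for c,p in((t,pt),(s,ps)):
        q=atz(c,p,z)[:2];d=q-cen;print(nm,q,np.hypot(*d),np.degrees(np.arctan2(d[1],d[0])))
```

```text
top 0.5650681853294373 -0.040913958102464676 0.060313671827316284
scene 0.5655732154846191 -0.039260316640138626 0.06110305339097977
pin [ 0.63245588 -0.03354135] 0.06710416563803459 3.8097499761568323
pin [ 0.63225947 -0.02924732] 0.06733080132035742 7.4693104292064945
notch [ 0.5623846  -0.09693975] 0.059022028761625545 -93.02568485312496
notch [ 0.55446019 -0.09146889] 0.05459669855095799 -101.66602621227577
stud [0.56189721 0.00529267] 0.043442324565290125 94.75715308906975
stud [0.57048642 0.00537395] 0.04365963752541152 83.44186639849272
```

```bash
python3 -m inch '[[[-53,-32.6,0,0],[-53,-32.6,0,0],[-53,-32.6,0,0],[-53,-32.6,0,0],[-53,-32.6,0,0],[-53,-32.6,0,0],[-53,-32.6,0,0],[-53,-32.6,0,0],[-53,-32.6,0,0],[-53,-32.6,0,0]]]' 0.13; python3 -m inch '[[[0,0,0,0.18],[0,0,0,0.18],[0,0,0,0.18],[0,0,0,0.18],[0,0,0,0.18],[0,0,0,0.18],[0,0,0,0.18],[0,0,0,0]]]'
```

```text
time: 2.45
tool_pos: [0.5672, 0.0012, 0.2268]
tool_rot: [3.141, 0.0, 2.787]
contact_force: [1.2, 0.2, 1.0]
opening: 0.0398
time: 3.45
tool_pos: [0.5661, 0.0031, 0.2267]
tool_rot: [-3.142, -0.0, 1.529]
contact_force: [-0.8, -0.7, 0.1]
opening: 0.0399
```

```bash
python3 -m inch '[[[0,0,30,0],[0,0,30,0],[0,0,17,0],[0,0,0,0]]]'; python3 look.py 2 stud notch pin
python3 - <<'E'
from h import *
a=cv2.imread("pics/top2.png")[170:260,240:340];b=cv2.imread("pics/scene2.png")[120:245,180:320]
f=lambda i:cv2.resize(i,(390,int(390*i.shape[0]/i.shape[1])),interpolation=cv2.INTER_CUBIC)
a,b=f(a),f(b);h=max(len(a),len(b))
cv2.imwrite("pics/crop2.png",np.hstack([cv2.copyMakeBorder(i,0,h-len(i),0,10,0) for i in(a,b)]))
E
```

```text
time: 3.95
tool_pos: [0.5653, 0.0032, 0.1485]
tool_rot: [-3.139, -0.0, 1.531]
contact_force: [0.8, -0.4, -1.0]
opening: 0.0396
scene [ 1.124 -0.016  0.845]
stud 0.8 [167.8 390.6] [0.5046 0.2575]
stud 0.7 [197.  268.5] [0.5691 0.0015]
stud 0.58 [324.6 437.4] [0.85   0.2715]
notch 0.96 [197.3 223.1] [ 0.5538 -0.0887]
notch 0.95 [145.9 342.3] [0.4244 0.1688]
notch 0.88 [292.7 372.6] [0.777  0.1749]
pin 0.83 [223.8 249.3] [ 0.6197 -0.0376]
top [ 0.368 -0.011  1.391]
stud 0.76 [137.3 167.8] [0.7831 0.2856]
stud 0.63 [272.1 170. ] [0.4196 0.2723]
notch 0.85 [168.1 205.7] [0.6985 0.1831]
notch 0.75 [303.6 205.3] [0.3376 0.1824]
notch 0.54 [215.3 310.8] [ 0.5645 -0.0973]
{'time': np.float64(4.35), 'tool_pos': array([0.566, 0.003, 0.15 ]), 'tool_rot': array([3.14 , 0.   , 1.528]), 'contact_force': array([-0.095,  1.059, -0.081]), 'opening': np.float64(0.04)}
```

View pics/crop2.png

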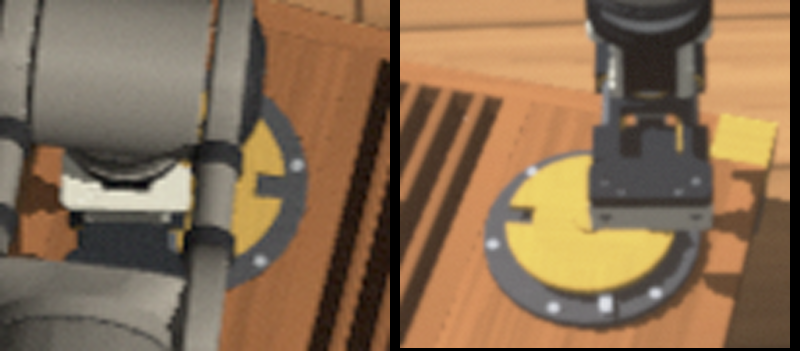

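The crop shows the gripper straddling where the stud stands; the fingers clear it by about 12 mm each side. I go down beside the stud and close loosely on it.

```bash
python3 -m inch '[[[0,0,12,0],[0,0,12,0],[0,0,6,0],[0,0,0,0]]]'; python3 -m inch '[[[0,0,0,0],[0,0,0,0],[0,0,0,0]]]' 0.56 3
```

```text
time: 4.85
tool_pos: [0.5657, 0.0031, 0.1188]
tool_rot: [-3.14, -0.0, 1.528]
contact_force: [0.6, -0.3, 0.1]
opening: 0.0401
time: 5.22
tool_pos: [0.5666, 0.0031, 0.1201]
tool_rot: [3.14, -0.0, 1.528]
contact_force: [1.8, 0.5, 0.8]
opening: 0.0209
```

```bash
python3 -m inch '[[[-0.5,-6.3,0,-0.15],[-0.5,-6.3,0,-0.15],[-0.5,-6.3,0,-0.15],[-0.5,-6.3,0,-0.15],[-0.5,-6.3,0,-0.15],[-0.5,-6.3,0,-0.15],[-0.5,-6.3,0,-0.15],[-0.5,-6.3,0,-0.15],[-0.5,-6.3,0,-0.15],[-0.5,-6.3,0,-0.15]]]';python3 -m inch '[[[0,0,0,0],[0,0,0,0]]]'; python3 look.py 3 stud notch pin
python3 - <<'E'
from h import *
a=cv2.imread("pics/top3.png")[170:260,240:340];b=cv2.imread("pics/scene3.png")[150:250,190:310]
f=lambda i:cv2.resize(i,(390,int(390*i.shape[0]/i.shape[1])),interpolation=cv2.INTER_CUBIC)
a,b=f(a),f(b);h=max(len(a),len(b))
cv2.imwrite("pics/crop3.png",np.hstack([cv2.copyMakeBorder(i,0,h-len(i),0,10,0) for i in(a,b)]))
E
```

```text
time: 6.48
tool_pos: [0.5226, -0.0341, 0.1201]
tool_rot: [3.141, 0.0, 3.033]
contact_force: [-0.1, 2.6, 1.4]
opening: 0.0203
time: 6.72
tool_pos: [0.5226, -0.0344, 0.1198]
tool_rot: [-3.142, 0.0, 3.025]
contact_force: [0.3, 0.6, 0.2]
opening: 0.02
scene [ 1.124 -0.016  0.845]
stud 0.96 [180.3 251.8] [ 0.5252 -0.0302]
stud 0.86 [325.3 435.5] [0.8509 0.2679]
stud 0.77 [165.6 389.6] [0.4985 0.2566]
stud 0.66 [196.2 152.5] [ 0.5556 -0.2275]
notch 0.78 [220.1 243.2] [ 0.6112 -0.0491]
notch 0.78 [146.2 345.2] [0.4256 0.175 ]
notch 0.65 [292.3 373.5] [0.7763 0.1766]
pin 0.63 [222.9 251.9] [ 0.6178 -0.0325]
top [ 0.368 -0.011  1.391]
stud 0.82 [136.5 171.1] [0.7852 0.2766]
stud 0.7 [266.  406.1] [ 0.4239 -0.342 ]
stud 0.62 [271.3 170. ] [0.4217 0.2723]
notch 0.77 [304.7 204.9] [0.3347 0.1834]
notch 0.77 [170.4 207.2] [0.692 0.179]
pin 0.61 [197.4 284.3] [ 0.6143 -0.0278]
{'time': np.float64(7.125), 'tool_pos': array([ 0.523, -0.034,  0.12 ]), 'tool_rot': array([ 3.142, -0.   ,  3.028]), 'contact_force': array([-0.255, -0.138,  0.26 ]), 'opening': np.float64(0.02)}
```

View pics/crop3.png

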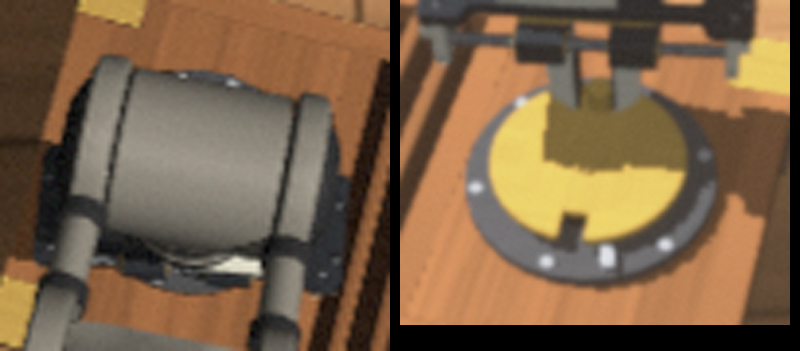

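The scene crop shows the notch at about (221,243) and the pin at (229,254), so 16–21° remain. I turn most of that and measure again.

```bash
python3 -m inch '[[[-0.2,-5.0,0,-0.12],[-0.2,-5.0,0,-0.12],[0,-1.7,0,-0.04],[0,0,0,0],[0,0,0,0]]]'; python3 look.py 4 stud notch pin
python3 - <<'E'
from h import *
b=cv2.imread("pics/scene4.png")[180:245,200:300]
cv2.imwrite("pics/crop4.png",cv2.resize(b,None,fx=8,fy=8,interpolation=cv2.INTER_CUBIC))
E
```

```text
time: 7.75
tool_pos: [0.5225, -0.046, 0.1197]
tool_rot: [3.141, -0.0, -2.976]
contact_force: [-0.4, 1.6, 0.8]
opening: 0.0202
scene [ 1.124 -0.016  0.845]
stud 0.73 [179.6 246.1] [ 0.5228 -0.0416]
stud 0.73 [165.2 391.5] [0.4975 0.2609]
notch 0.96 [220.2 250.6] [ 0.6121 -0.0349]
notch 0.93 [145.6 341.7] [0.4235 0.1676]
notch 0.78 [291.3 372.8] [0.7743 0.1757]
notch 0.5 [231.1 342.6] [0.6458 0.1389]
pin 0.91 [224.2 252.7] [ 0.6209 -0.0311]
top [ 0.368 -0.011  1.391]
stud 0.95 [272.7 167.2] [0.4182 0.2796]
notch 0.68 [170.4 204.8] [0.6922 0.1855]
notch 0.66 [303.1 206.9] [0.3388 0.1782]
{'time': np.float64(8.15), 'tool_pos': array([ 0.522, -0.046,  0.12 ]), 'tool_rot': array([ 3.141, -0.   , -2.976]), 'contact_force': array([-0.906,  2.186,  0.371]), 'opening': np.float64(0.02)}
```

View pics/crop4.png

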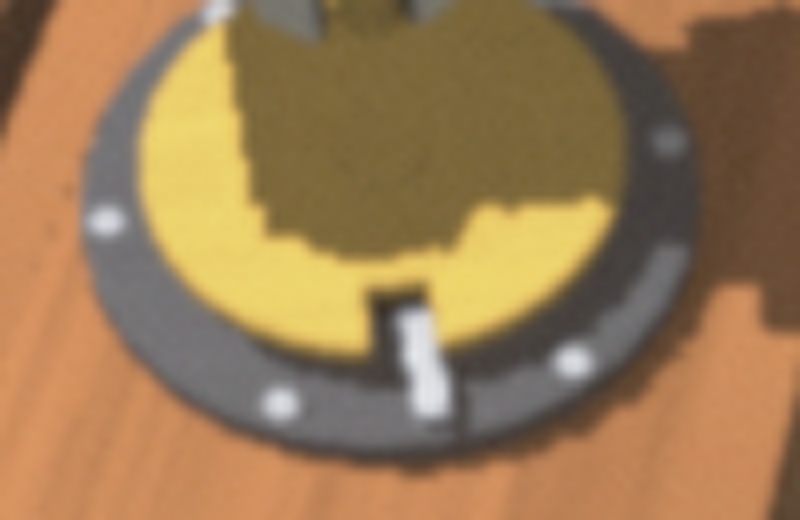

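The pin now shows inside the notch, but against its right edge. Pin centre is about x=417 in the crop and notch centre about 402, so it's roughly 4 mm off. I turn 0.08 rad more.

```bash
python3 -m inch '[[[0,-1.7,0,-0.04],[0,-1.7,0,-0.04],[0,0,0,0],[0,0,0,0]]]'; python3 look.py 5 notch pin
python3 - <<'E'
from h import *
b=cv2.imread("pics/scene5.png")[180:245,200:300]
cv2.imwrite("pics/crop5.png",cv2.resize(b,None,fx=8,fy=8,interpolation=cv2.INTER_CUBIC))
E
```

```text
time: 8.65
tool_pos: [0.5233, -0.0495, 0.1197]
tool_rot: [-3.141, 0.0, -2.896]
contact_force: [-0.3, 0.9, -0.1]
opening: 0.0202
scene [ 1.124 -0.016  0.845]
notch 0.95 [222.7 254.3] [ 0.6183 -0.0279]
notch 0.83 [291.8 370.4] [0.775  0.1713]
notch 0.57 [142.7 342.2] [0.4148 0.1699]
pin 0.65 [223.4 250.7] [ 0.6189 -0.0349]
top [ 0.368 -0.011  1.391]
notch 0.91 [302.1 204.9] [0.3414 0.1834]
notch 0.69 [169.2 205.8] [0.6954 0.1828]
{'time': np.float64(8.95), 'tool_pos': array([ 0.523, -0.05 ,  0.12 ]), 'tool_rot': array([-3.142,  0.   , -2.896]), 'contact_force': array([-0.556,  0.245, -0.075]), 'opening': np.float64(0.02)}
```

View pics/crop5.png

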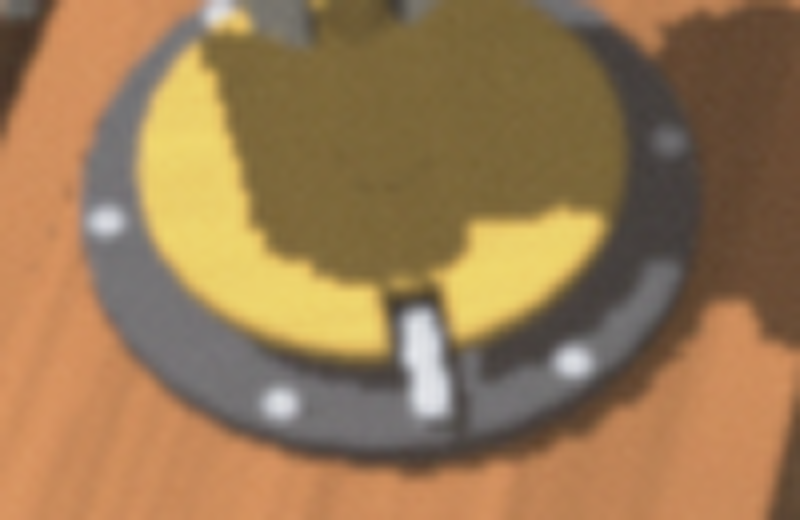

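The notch now sits centrally over the pin. I open, lift, and go to the cover's centre with closed fingers.

```bash
python3 -m inch '[[[0,0,0,0],[0,0,0,0],[0,0,0,0]]]' 0.13; python3 -m inch '[[[0,0,-15,0],[0,0,-15,0],[-22,0,0,0],[-21.5,0,0,0],[0,0,0,0]]]' 1; python3 -m inch '[[[0,0,15,0],[0,0,12,0],[0,0,0,0],[0,0,0,0]]]'
```

```text
time: 9.32
tool_pos: [0.5233, -0.0495, 0.1197]
tool_rot: [-3.142, 0.0, -2.895]
contact_force: [0.1, -0.4, -0.2]
opening: 0.0395
time: 9.95
tool_pos: [0.5666, -0.0387, 0.1507]
tool_rot: [-3.141, 0.002, -2.895]
contact_force: [-0.9, 0.3, -0.1]
opening: 0.0005
time: 10.45
tool_pos: [0.5654, -0.039, 0.1227]
tool_rot: [3.141, -0.0, -2.896]
contact_force: [-0.6, -0.3, -0.3]
opening: 0.0003
```

I set the closure at the start of the lift, so the fingers may have brushed the stud. I'll check the notch before pressing.

```bash
python3 look.py 6 notch pin
python3 - <<'E'
from h import *
b=cv2.imread("pics/scene6.png")[180:245,200:300]
cv2.imwrite("pics/crop6.png",cv2.resize(b,None,fx=8,fy=8,interpolation=cv2.INTER_CUBIC))
E
```

```text
scene [ 1.124 -0.016  0.845]
notch 0.82 [293.2 372.7] [0.778  0.1749]
notch 0.74 [144.9 344.7] [0.4216 0.1745]
notch 0.6 [221.7 253.8] [ 0.6159 -0.0288]
pin 0.88 [221.2 249.6] [ 0.6136 -0.0369]
top [ 0.368 -0.011  1.391]
notch 0.76 [303.7 206.3] [0.3373 0.1798]
notch 0.67 [166.  203.1] [0.7045 0.1903]
pin 0.31 [224.6 361.9] [ 0.5372 -0.2328]
{'time': np.float64(10.75), 'tool_pos': array([ 0.566, -0.039,  0.123]), 'tool_rot': array([-3.141e+00,  1.000e-03, -2.895e+00]), 'contact_force': array([-0.27 , -0.709, -0.547]), 'opening': np.float64(0.0)}
```

View pics/crop6.png

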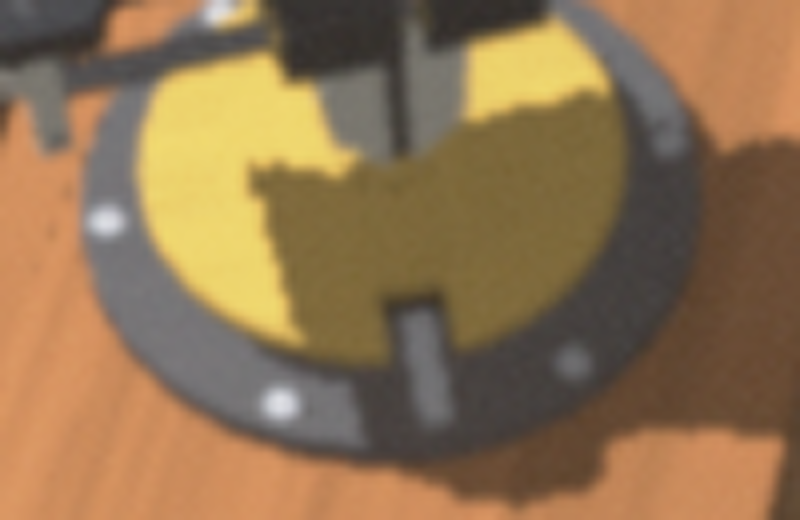

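The notch is still over the pin (pin x≈425 in the crop, notch 393–450). I press down gradually.

```bash
python3 -m inch '[[[0,0,3,0],[0,0,2,0],[0,0,2,0],[0,0,2,0],[0,0,0,0]]]'; python3 -m inch '[[[0,0,1.5,0],[0,0,1.5,0],[0,0,1.5,0],[0,0,0,0]]]'
```

```text
time: 11.38
tool_pos: [0.5654, -0.0388, 0.1141]
tool_rot: [-3.142, 0.0, -2.895]
contact_force: [-3.0, 0.2, 4.6]
opening: 0.0006
time: 11.88
tool_pos: [0.5654, -0.0388, 0.1096]
tool_rot: [-3.142, 0.0, -2.895]
contact_force: [-1.8, 0.1, 5.8]
opening: 0.0005
```

```bash
python3 -m inch '[[[0,0,0.7,0],[0,0,0.7,0],[0,0,0,0],[0,0,0,0]]]'
```

```text
time: 12.38
tool_pos: [0.5654, -0.0388, 0.1092]
tool_rot: [-3.141, 0.001, -2.895]
contact_force: [-4.8, 1.2, 13.2]
opening: 0.0005
```

The tip stopped at z=0.109, as expected for a home cover, and the force rose to 13 N. One more small press, then retreat and look.

```bash
python3 -m inch '[[[0,0,0.8,0],[0,0,0,0],[0,0,0,0]]]'; python3 -m inch '[[[0,0,-5,0],[0,0,-15,0],[0,0,-30,0],[0,0,-30,0],[-20,0,-30,0],[50,0,0,0],[50,0,0,0],[50,0,0,0],[0,0,0,0]]]'; python3 look.py 7
python3 - <<'E'
from h import *
b=cv2.imread("pics/scene7.png")[140:245,140:300]
cv2.imwrite("pics/crop7.png",cv2.resize(b,None,fx=5,fy=5,interpolation=cv2.INTER_CUBIC))
E
```

```text
time: 12.75
tool_pos: [0.5655, -0.0388, 0.1092]
tool_rot: [-3.141, 0.001, -2.895]
contact_force: [-6.5, 0.4, 18.1]
opening: 0.0004
time: 13.88
tool_pos: [0.4369, -0.0708, 0.2177]
tool_rot: [3.141, -0.001, -2.897]
contact_force: [0.7, -0.1, 1.6]
opening: 0.0007
scene [ 1.124 -0.016  0.845]
box 0.78 [221.5 212.8] [ 0.5366 -0.1212]
pin 0.7 [222.6 252.5] [ 0.6172 -0.0314]
cover 0.72 [203.4 248.6] [ 0.5715 -0.038 ]
cover 0.71 [314.1 408.5] [0.8214 0.2308]
cover 0.68 [158.1 369.6] [0.4625 0.2228]
notch 0.96 [294.  373.1] [0.7796 0.1754]
notch 0.91 [144.6 343.8] [0.4207 0.1727]
notch 0.82 [224.9 255.2] [ 0.6234 -0.0263]
stud 0.8 [183.3 246.7] [ 0.5324 -0.0405]
stud 0.66 [164.6 389.6] [0.4957 0.2571]
stud 0.66 [321.7 437.6] [0.8449 0.273 ]
figurine 0.74 [196.3 155.4] [ 0.5302 -0.231 ]
flask 0.92 [231.3 341.4] [0.5761 0.1589]
top [ 0.368 -0.011  1.391]
box 0.66 [226.2 319.5] [ 0.5489 -0.1287]
box 0.58 [263.3 402.3] [ 0.4373 -0.3635]
box 0.18 [196.8 286.5] [ 0.6364 -0.0357]
pin 0.92 [198.6 285.8] [ 0.611  -0.0318]
cover 0.82 [211.5 288.3] [ 0.5758 -0.0377]
cover 0.82 [149.1 186.2] [0.7531 0.2373]
cover 0.68 [285.5 186.6] [0.3849 0.2315]
notch 0.66 [195.2 288.4] [ 0.6199 -0.0389]
notch 0.65 [169.5 205.3] [0.6946 0.1842]
notch 0.62 [303.6 204.2] [0.3376 0.1853]
stud 0.66 [136.9 169.2] [0.7842 0.2818]
stud 0.63 [274.1 169.5] [0.4145 0.2735]
stud 0.56 [232.  292.1] [ 0.519  -0.0462]
figurine 0.92 [229.3 363. ] [ 0.5267 -0.2382]
figurine 0.5 [266.5 406.2] [ 0.424  -0.3509]
flask 0.64 [215.9 222.5] [0.5837 0.1496]
sakecup 0.67 [268.  403.6] [ 0.4238 -0.3666]
{'time': np.float64(14.875), 'tool_pos': array([ 0.439, -0.071,  0.217]), 'tool_rot': array([ 3.142,  0.   , -2.895]), 'contact_force': array([ 0.621,  0.667, -0.206]), 'opening': np.float64(0.001)}
```

View pics/crop7.png

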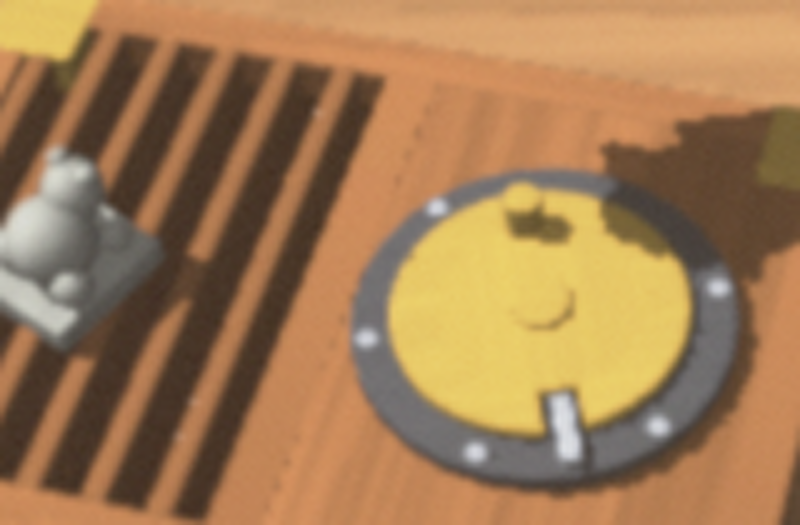

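The cover lies flat on the flange with the pin standing in the notch (crop (562,425)). The robot is clear and the bystanders haven't moved.

```bash
python3 -c "
from cell import *
print(hand_in())"
```

```text
the job is handed in; nothing more can be done
None
```

The coin port is closed and the job was handed in at about 15 s of the 51 s allowed; `hand_in()` gives no verdict.

I straddled the stud loosely with the fingertips and turned the cover about 100° counter-clockwise, until the notch stood centrally over the pin. With the fingers closed on the boss, I then pressed it down. It moved at about 6 N and stopped with the tip at z = 0.109 m, the home height, where the force rose to 18 N.

**Last picture:** the cover lies flat on the flange with the pin standing in the notch, and the gripper is clear of it. The networks put the figurine, flask and cup about where they were at the start, within their scatter of up to about 1 cm.

**Checks that disagreed:**
- **Pin and notch:** the networks' points scattered by 5–10 mm between views, so I set the final alignment by eye in the close crops.
- **Finger closing:** I started closing the fingers while they were still lifting away from the stud. A picture taken before pressing showed that the notch had not moved.

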